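# Find where the vial carousel rubs

### The job

The vial carousel with the blue peg drags on one of the six rubber-nosed posts around it. Turn that carousel counter-clockwise (seen from above) by its blue peg until you feel the drag rise clearly as the high side of its rim, under the peg, pushes the rubbing nose back, and leave it standing right there with the nose well pushed in. Leave the carousel with the yellow peg as it is.

Things in the scene. Friction and masses are not known exactly. Their poses are not given: they have to be found in the camera images.
- blue_peg (a point): Upright round blue peg, 16 mm across, 55 mm from the axis of the rubbing carousel; point on its axis 85 mm above the bench, 20 mm below its top. The disc is 180 mm across, top face at 50 mm, vial caps to 60 mm. In line with the peg the rim bulges out 6 mm, fading to nothing 30 degrees either side. The carousel starts up to 0.3 rad from its clockwise stop and turns 3.6 rad from that stop.
- blue_hub (a point): Top centre of the blue-peg carousel's black hub (32 mm across), on its upright axis, 64 mm above the bench. Six like posts, 66 mm tall, 60 degrees apart, stand 115 to 137 mm from the axis with black noses pointing in; the bulge reaches only one nose, and is centred on it when the peg has turned 0.75 to 2.3 rad counter-clockwise from the start. The carousel stays where it is left.
- shoe (a joint): How far the rubbing nose is pushed back (m): 0 when free, about 0.0055 with the peg in line with it, 0.0035 with the peg 0.31 rad to either side; its spring is 1500 N/m. Turning takes about 1 N at the peg while free; over some 0.5 rad, as the bulge comes onto the nose, this climbs smoothly to about 10 N, then falls off past the nose.
- yellow_peg (a point): Yellow peg of the twin carousel (same shape and sizes), which must not be turned; point on the peg's axis, 85 mm above the bench and 20 mm below its top.
There are look-alikes about, which are no part of the job. Leave any purple look-alike of the part that bears blue_peg alone.

How it is judged (in metres and radians):
At the end, for the whole second after the job is handed in: The blue-peg carousel stands at the rubbing spot, its rim holding the rubbing nose pushed back by more than 2.5 mm (peg within roughly 22 degrees of the nose), and the yellow peg is within 10 mm of where it began (value of joint shoe above 0.0025 m and distance of yellow_peg from where it was at the start of the episode below 0.01 m); the robot touches nothing.
It fails at once if the carousel with the yellow peg is turned (its peg moved by more than 10 mm) (distance of yellow_peg from where it was at the start of the episode above 0.01 m).
It also fails if it takes over 38 s, if anything falls off the work surface, if the arm or the gripper's body presses on something with over 40 N, if the wrist force passes 120 N, or if a joint passes its speed limit or range.

### The arm

A 6-joint arm with a two-finger parallel gripper is mounted at the origin on the work surface. World frame = base frame: x ahead of the robot, y to its left, z up, the work surface at z = 0. Lengths are in mm, angles in rad, forces in N, time in s.
With the tool pointing down it reaches from about 375 to 975 mm from the base axis. Payload 3.8 kg.
Tool frame: the origin (TCP) lies between the finger pads; the fingertips stand 25 mm ahead of it and the grasp point (between the pads) lies 6 mm ahead of it; z points along the fingers, y is the line along which they close (so a half turn about z gives the same grasp; the last joint's range is limited). The gripper opens to 88 mm and grips with 3 to 60 N. Pads are 18 mm wide; open, the fingers measure 123 mm over their backs; the gripper's body (75 mm by 187 mm) begins 45 mm behind the grasp point.
Start: joints at [1.305, 0.264, 1.604, -0, 1.274, -0.037], TCP at [153.094, 657.404, 263.706] pointing down, gripper open.
Joint ranges: [-2.63, 2.63], [-0.94, 2.18], [0.31, 2.57], [-1.31, 4.45], [0, 2.66], [-2.55, 2.55]. Speed limits (rad/s): [2.57, 2.57, 3.14, 3.14, 3.14, 3.14].

### API

Orientations are given as a unit quaternion [w, x, y, z].
In Python, from plant import status, optics, ticket, spotter gives the robot as it stands.
- The arm moves only by the shell command python3 -m pendant 'ROWS' [OPENING] [FORCE]. ROWS is a JSON object of lists of equal length, an entry for each row: "linear": the shift along the tool's x, y, z in mm, a list of three; "twist": the turn, a rotation vector about the tool's x, y, z in rad, a list of three. A call has 1 to 8 rows; each row is the pose to reach, as a shift and turn from the pose commanded when the call began, along the tool's axes at that moment; what a row does not reach only later rows make up. A row lasts 1/12 s, in which the tool goes at most 41.7 mm and 7.16 degrees, less where a joint would pass 70% of its speed; a pose out of reach is approached as far as the arm can. A call with a gripper value outside its range is refused whole. OPENING is the closure, from 0 (fully open) to 1 (shut), set as the call begins (- or left out, the last holds). The fingers move at their own pace and stop on an object; FORCE is the grip in N (left out, the last holds). Time passes only in rows, so rows that repeat a pose let the fingers close. It gives the time, the measured TCP pose, the force, the opening and the grip force at its end, in the units of the state.
- status.observe(): the state, without advancing time (a new reading comes with each control period).
- optics.grab_frame(name): name is "scene" or "top" or "wrist"; returns the picture (400x640x3 uint8, red, green, blue); there is no depth.
- optics.camera_params(name): a dict with "mtx" (3x3 intrinsics, pixels), "extrinsics" (4x4, takes a point from world to camera coordinates); the wrist camera has in their place "T_tool_cam" (4x4, takes a point from camera to tool coordinates, whose origin is the TCP and whose axes are the flange's). Camera axes: x right, y down, z forward; pixel columns grow to the right and rows downward; lengths in mm; the calibration is good to about 2 mm. A picture is of the moment at which its call begins: read the wrist's pose just before it. camera_params takes no time and is no camera call.
- ticket.finish_job(): hands the job in; it is judged then, once.
Trained networks look in the newest picture that a camera, given by its name, has taken for a name from the list of things; names that differ only in an ending like _2 or _b are one class to them, and where a whole thing is asked for, a point or a joint stands for the part that bears it (a point fixed in the world has none). Each returns a list of dicts, best first, with "score" (0 to 1); they miss things now and then, are a little off and sometimes report something else, mostly with a low value. They report only what shows in the picture. A call takes as long as a camera call. They do not tell look-alikes from the thing itself.
- spotter.outline_of(camera, name): "region" (400x640 bool, what is visible of it) and "point" ([column, row] in pixels, amid what is visible of it).
The state is a dict: "t": time; "joint_positions": joint angles; "qd": joint speeds; "joint_efforts": joint torques, N m; "ee_pos": TCP position; "tool_rot": TCP orientation; "contact_force": force on the tool from outside, world axes, zero at the start; "moment": the same for the moment, N m; "gripper_width": finger opening in mm; "gripper_force": force on a finger pad.
Only numpy, scipy, OpenCV 4.12 (cv2) and the standard library are available. Lean on these libraries where they do the work, as an engineer would, in place of code of your own. Each camera call takes 0.05 s, during which the arm holds its last target. There are 200 camera calls.

## Working session

There is one attempt and no reset: what is moved stays moved. The work goes in short steps, Python scripts to look and compute and a shell command to move; the robot and the scene stay as the last step left them, time stands still between calls to the robot, and variables do not carry over. Pictures are saved under pics/ and viewed, at most 10 in all, crops included, and the job is handed in when it is done.

```bash
mkdir -p pics
python3 - <<'E'
from plant import status, optics, spotter
import cv2, numpy as np
s=status.observe(); print({k:np.round(v,3).tolist() for k,v in s.items()})
a=optics.grab_frame("top"); b=optics.grab_frame("scene")
cv2.imwrite("pics/top.png",a[:,:,::-1]); cv2.imwrite("pics/scene.png",b[:,:,::-1])
for c in("top","scene"):
  p=optics.camera_params(c); print(c,np.round(p["mtx"],1).tolist(),np.round(p["extrinsics"],3).tolist())
  for n in("blue_peg","blue_hub","yellow_peg"):
    for d in spotter.outline_of(c,n): print(c,n,round(d["score"],2),d["point"],d["region"].sum())
E
```

```text
{'t': 0.0, 'joint_positions': [1.305, 0.265, 1.605, -0.0, 1.274, -0.037], 'qd': [-0.001, -0.003, 0.001, 0.001, 0.0, -0.0], 'joint_efforts': [-0.001, -50.21, -35.688, 0.073, 0.029, -0.0], 'ee_pos': [152.928, 656.791, 262.411], 'tool_rot': [-0.0, 0.114, 0.993, -0.001], 'contact_force': [0.422, -0.575, 0.176], 'moment': [0.011, 0.004, 0.046], 'gripper_force': 0.0, 'gripper_width': 88.494}
top [[443.6, 0.0, 314.1], [0.0, 443.6, 205.3], [0.0, 0.0, 1.0]] [[0.024, -1.0, 0.003, -136.622], [-0.987, -0.025, -0.161, 481.869], [0.161, 0.001, -0.987, 1088.589], [0.0, 0.0, 0.0, 1.0]]
top blue_peg 0.73 [479.6, 280.3] 4493
top blue_peg 0.66 [366.0, 176.7] 3840
top blue_hub 0.98 [480.2, 281.8] 4443
top blue_hub 0.71 [361.9, 174.5] 3781
top yellow_peg 0.64 [183.2, 169.8] 3853
scene [[504.7, 0.0, 316.8], [0.0, 504.7, 199.7], [0.0, 0.0, 1.0]] [[-0.413, 0.911, 0.012, 296.058], [0.761, 0.352, -0.544, -296.227], [-0.5, -0.216, -0.839, 1856.701], [0.0, 0.0, 0.0, 1.0]]
scene blue_peg 0.97 [266.8, 210.2] 2318
scene blue_peg 0.93 [227.7, 123.3] 1720
scene blue_hub 0.88 [224.8, 121.6] 1645
scene blue_hub 0.79 [270.2, 209.9] 2319
scene yellow_peg 0.7 [404.9, 265.5] 2746
```

View pics/top.png

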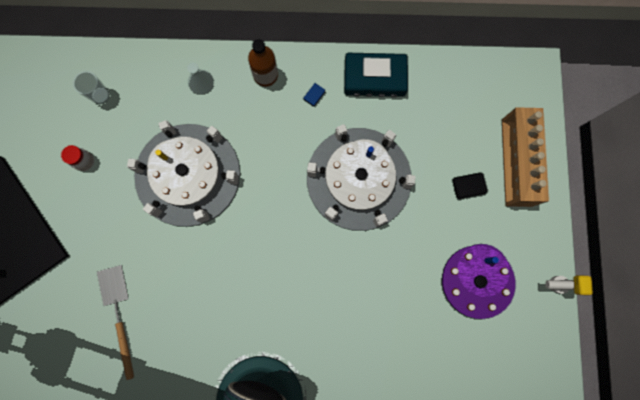

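View pics/scene.png

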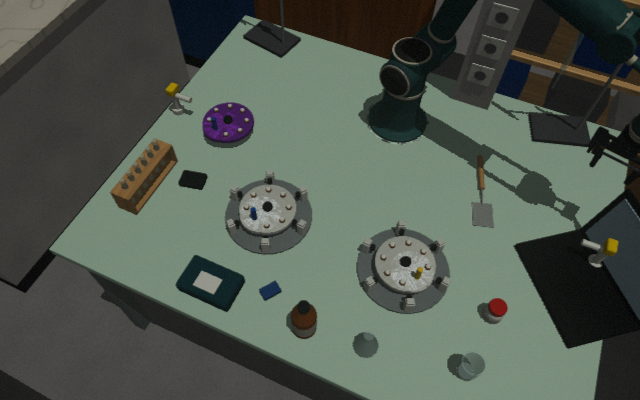

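The blue-peg carousel is at about (361,174) in the top picture, with its peg at (370,152). The yellow one is at (182,170), and the purple look-alike at (480,282) stays alone. Next I locate the hub, peg and posts precisely.

```bash
cat > h.py <<'E'
import numpy as np, cv2
from plant import optics
def proj(c,P):
    p=optics.camera_params(c); E=p["extrinsics"]; q=E[:3,:3]@np.asarray(P,float)+E[:3,3]; u=p["mtx"]@q; return u[:2]/u[2]
def onz(c,uv,z):
    p=optics.camera_params(c);E=np.array(p["extrinsics"]);R=E[:3,:3];o=-R.T@E[:3,3]
    d=R.T@np.linalg.solve(p["mtx"],[uv[0],uv[1],1]); return o+d*(z-o[2])/d[2]
E
python3 - <<'E'
import cv2,numpy as np
from h import *
from scipy.optimize import least_squares
obs={}
for c,(u0,v0) in {"top":(362,174),"scene":(267,208)}.items():
    im=cv2.imread(f"pics/{c}.png").astype(int); r=30
    sub=im[v0-r:v0+r,u0-r:u0+r]; B,G,R=sub[...,0],sub[...,1],sub[...,2]
    for n,m in(("peg",(B-R>40)),("hub",(sub.max(2)<45))):
        k,l,st,ce=cv2.connectedComponentsWithStats(m.astype(np.uint8))
        for i in range(1,k):
            if st[i,4]>15: print(c,n,ce[i]+[u0-r,v0-r],st[i])
    cv2.imwrite(f"pics/{c}_c.png",cv2.resize(im[v0-60:v0+60,u0-60:u0+60].astype(np.uint8),None,fx=5,fy=5,interpolation=cv2.INTER_CUBIC)[:600])
for n,p in dict(a=(341,132),b=(390,137),c=(409,182),d=(381,219),e=(332,213),f=(314,168)).items(): print(n,onz("top",p,60).round())
print(onz("top",(361.5,174),64),onz("scene",(267,207),64),onz("top",(182,170),64))
E
python3 - <<'E'
import cv2,numpy as np
a=cv2.imread('pics/top_c.png');b=cv2.imread('pics/scene_c.png')
cv2.imwrite('pics/both.png',cv2.resize(np.hstack([a,b]),(800,400)))
E
```

```text
top peg [370.         149.86842105] [35  2  7 10 38]
top hub [385.15789474 145.68421053] [50  0  6  6 19]
top hub [361.01086957 173.65217391] [24 25 11 11 92]
scene peg [252.70588235 208.88235294] [14 29  4  5 17]
scene hub [269.15384615 180.65384615] [30  0  5  6 26]
scene hub [239.61764706 194.91176471] [ 0 13  6 10 34]
scene hub [267.13432836 206.20895522] [26 24  9 10 67]
scene hub [293.79166667 224.35416667] [53 41  7 13 48]
scene hub [256.67857143 231.16071429] [  0  42  52  18 112]
a [ 674. -189.   60.]
b [ 664. -315.   60.]
c [ 547. -362.   60.]
d [ 451. -292.   60.]
e [ 463. -170.   60.]
f [ 577. -122.   60.]
[ 563.85250789 -242.04002033   64.        ] [ 573.65819597 -235.56560783   64.        ] [562.75933792 209.75105043  64.        ]
```

View pics/both.png

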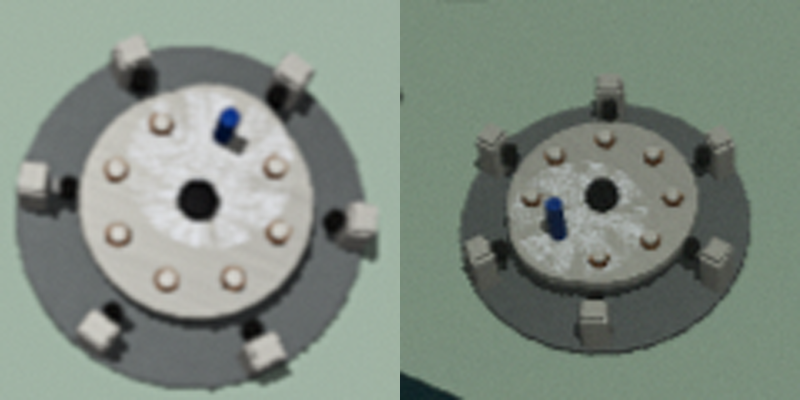

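The left crop (top camera) shows the hub at (198,200), the peg leaning from its top at (231,113), and six posts with black noses. The right crop (scene camera) agrees. I'll move over the carousel and refine with the wrist camera.

Run:
```python
from h import *
import cv2
p=onz("top",(371.3,148.2),105); m=onz("top",(370,149.9),85); h=onz("top",(361.2,173.8),64)
print(p,m,h,np.hypot(*(p-h)[:2]),np.hypot(*(m-h)[:2]), np.degrees(np.arctan2(*(p-h)[[1,0]])))
print(proj("scene",[*p[:2],105]),proj("scene",h))
from plant import status,optics
print(np.round(optics.camera_params("wrist")["T_tool_cam"],3).tolist(),optics.camera_params("wrist")["mtx"].tolist())
s=status.observe(); from scipy.spatial.transform import Rotation as R
r=R.from_quat(s["tool_rot"],scalar_first=True); t=(m+p)/2; t[2]=263
print(r.as_matrix().round(3).tolist(), r.inv().apply(t-s["ee_pos"]))
```

```text
[ 619.31359865 -261.14105618  105.        ] [ 620.8856134  -260.51314549   85.        ] [ 564.34941273 -241.28134294   64.        ] 58.442022075642406 59.717704375112895 -19.865850856708715
[251.42670874 208.39752635] [266.74992919 204.05258968]
[[0.0, -0.947, -0.32, 82.891], [1.0, 0.0, -0.0, -0.65], [0.0, -0.32, 0.947, -120.977], [0.0, 0.0, 0.0, 1.0]] [[286.0781539882516, 0.0, 320.5820843308786], [0.0, 286.0781539882516, 194.223350277108], [0.0, 0.0, 1.0]]
[[-0.974, 0.227, -0.0], [0.227, 0.974, -0.0], [0.0, -0.0, -1.0]] [-6.63093857e+02 -7.88294163e+02  7.82380647e-01]
```

```bash
python3 -m pendant '{"linear":[[-25.7,-30.6,0],[-51.4,-61.2,0],[-77.1,-91.8,0],[-102.8,-122.4,0],[-128.5,-153,0],[-154.2,-183.6,0],[-179.9,-214.2,0],[-205.6,-244.8,0]],"twist":[[0,0,0.12],[0,0,0.24],[0,0,0.36],[0,0,0.48],[0,0,0.6],[0,0,0.72],[0,0,0.84],[0,0,0.96]]}' 0.3
python3 -m pendant '{"linear":[[-39.8,3.5,0],[-79.7,7,0],[-119.5,10.6,0],[-159.4,14.1,0],[-199.2,17.6,0],[-239,21.1,0],[-279,24.7,0],[-318.8,28.2,0]],"twist":[[0,0,0.12],[0,0,0.24],[0,0,0.36],[0,0,0.48],[0,0,0.6],[0,0,0.72],[0,0,0.84],[0,0,0.96]]}'
python3 -m pendant '{"linear":[[-20,34.7,0],[-40,69.3,0],[-60,104,0],[-80,138.6,0],[-100,173,0],[-120,208,0],[-140,242.6,0],[-160,277.3,0]],"twist":[[0,0,0.12],[0,0,0.24],[0,0,0.36],[0,0,0.48],[0,0,0.6],[0,0,0.72],[0,0,0.84],[0,0,0.96]]}'
python3 - <<'E'
from h import *
from plant import status
from scipy.spatial.transform import Rotation as R
s=status.observe(); r=R.from_quat(s["tool_rot"],scalar_first=True); print(s["joint_positions"],r.as_matrix().round(3).tolist(), r.inv().apply(np.array([619,-260,263])-s["ee_pos"]))
E
```

```text
t: 1.07
ee_pos: [298.2, 370.7, 264.0]
tool_rot: [0.0, 0.562, 0.827, 0.0]
contact_force: [0.7, 0.0, -0.2]
gripper_width: 61.8
gripper_force: 0.0
t: 1.73
ee_pos: [443.4, 85.1, 264.2]
tool_rot: [0.0, 0.881, 0.474, 0.001]
contact_force: [0.3, 0.7, 0.6]
gripper_width: 62.1
gripper_force: 0.0
t: 2.4
ee_pos: [588.2, -200.5, 263.9]
tool_rot: [0.0, 1.0, 0.013, 0.0]
contact_force: [0.3, 0.9, -0.5]
gripper_width: 62.0
gripper_force: 0.0
[-3.68669768e-01  1.63421464e-01  1.72442942e+00  1.22126282e-04
  1.25330015e+00  1.17563052e+00] [[1.0, 0.026, 0.0], [0.026, -1.0, -0.0], [0.0, 0.0, -1.0]] [29.17225568 60.26750748  0.86734914]
```

```bash
python3 -m pendant '{"linear":[[15,30,20],[29,60,40],[29,60,60],[29,60,60]],"twist":[[0,0,0.12],[0,0,0.24],[0,0,0.36],[0,0,0.37]]}'
python3 - <<'E'
from h import *
from plant import status
from scipy.spatial.transform import Rotation as R
s=status.observe(); im=optics.grab_frame("wrist"); cv2.imwrite("pics/w1.png",im[:,:,::-1])
r=R.from_quat(s["tool_rot"],scalar_first=True).as_matrix(); p=optics.camera_params("wrist"); T=np.array(p["T_tool_cam"])
Rc=r@T[:3,:3]; o=r@T[:3,3]+s["ee_pos"]; np.savez("w1.npz",Rc=Rc,o=o,K=p["mtx"])
print(s["ee_pos"],r.round(3).tolist())
a=im.astype(int); m=((a[...,2]-a[...,0]>40)).astype(np.uint8)
k,l,st,ce=cv2.connectedComponentsWithStats(m)
for i in range(1,k):
  if st[i,4]>60: print(st[i],ce[i])
E
```

```text
t: 2.73
ee_pos: [616.3, -258.2, 198.0]
tool_rot: [-0.001, 0.985, -0.171, -0.004]
contact_force: [-1.3, 1.3, -1.0]
gripper_width: 61.9
gripper_force: 0.0
[ 616.34867261 -258.2475704   198.02513051] [[0.942, -0.336, -0.008], [-0.336, -0.942, 0.004], [-0.009, -0.001, -1.0]]
[175   0  38  13 259] [190.26640927   3.83783784]
[  99   21   46   69 2527] [119.38148002  55.74198655]
[311 181  18  34 489] [319.78936605 197.64826176]
```

View pics/w1.png

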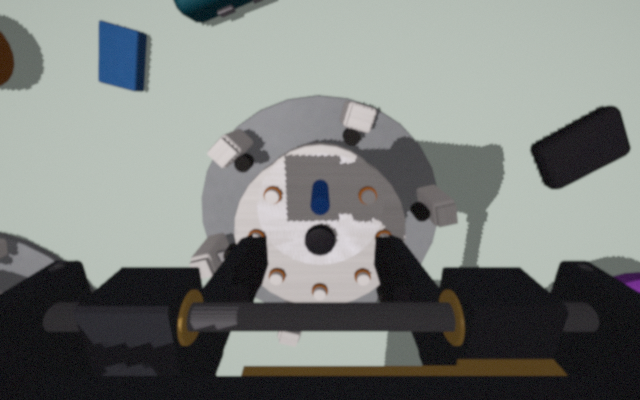

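Wrist view: the peg spans rows 181–215 at column 320 (its top is the lower end, around row 206), and the hub is at (320,240). Posts are at about (360,115), (230,150) and (210,258) going counter-clockwise.

Run:
```python
import numpy as np
d=np.load("w1.npz");Rc,o,K=d["Rc"],d["o"],d["K"]
def f(uv,z):
    v=Rc@np.linalg.solve(K,[*uv,1]); return (o+v*(z-o[2])/v[2]).round(1)
h=f((320,240),64)
print("hub",h,"base edge",f((320,181),50))
for v in(203,205,207): print("top",f((320,v),105))
print("mid",f((319.8,197.6),80))
for n in((353,136),(243,161),(215,235),(421,210)): 
    q=f(n,55); e=q-h; print(n,q,np.hypot(*e[:2]),np.degrees(np.arctan2(e[1],e[0])))
```

```text
hub [ 568.1 -241.    64. ] base edge [ 621.8 -260.2   50. ]
top [ 619.9 -259.6  105. ]
top [ 618.3 -259.   105. ]
top [ 616.7 -258.5  105. ]
mid [ 615.8 -257.9   80. ]
(353, 136) [ 653.3 -303.3   55. ] 105.54776170056847 -36.175042592963756
(243, 161) [ 665.8 -199.3   55. ] 106.22702104455338 23.113603016750158
(215, 235) [ 605.1 -139.9   55. ] 107.6578376152893 69.89867364210967
(421, 210) [ 561.3 -345.    55. ] 104.22207059927375 -93.74093755015267
```

```bash
python3 -m pendant '{"linear":[[0,0,40],[1,1,80],[1,1,102],[1,1,102]],"twist":[[0,0,0],[0,0,0],[0,0,0],[0,0,0]]}'
python3 -c "
from plant import status;print(status.observe())"
```

```text
t: 3.12
ee_pos: [615.6, -256.0, 97.0]
tool_rot: [-0.001, 0.986, -0.166, -0.005]
contact_force: [-1.0, 0.4, -1.0]
gripper_width: 61.7
gripper_force: 0.0
{'t': 3.1167, 'joint_positions': array([-4.31508225e-01,  3.94651320e-01,  1.75769811e+00,  1.95190238e-04,
        9.98764904e-01,  1.47212270e+00]), 'qd': array([-0.0015689 , -0.04734289, -0.05860429, -0.0018197 ,  0.05855304,
        0.011145  ]), 'joint_efforts': array([-3.02607408e-01, -5.59787321e+01, -3.51074088e+01,  5.05994671e-03,
       -9.17006750e-01,  1.15090199e-03]), 'ee_pos': array([ 615.57720544, -255.97140802,   96.98701298]), 'tool_rot': array([-0.00132627,  0.98616457, -0.16570083, -0.00457309]), 'contact_force': array([-0.98622952,  0.44818181, -0.97341046]), 'moment': array([ 0.03543828,  0.22915093, -0.04517243]), 'gripper_force': 0.0, 'gripper_width': 61.70988676070755}
```

```bash
Z='[0,0,0]'; python3 -m pendant '{"linear":[[0,0,0],[0,0,0],[0,0,0],[0,0,0],[0,0,0],[0,0,0],[0,0,0],[0,0,0]],"twist":[[0,0,0],[0,0,0],[0,0,0],[0,0,0],[0,0,0],[0,0,0],[0,0,0],[0,0,0]]}' 1 15
python3 - <<'E'
from plant import status; import numpy as np
s=status.observe(); print({k:np.round(v,2).tolist() for k,v in s.items()})
E
```

```text
t: 3.78
ee_pos: [619.5, -258.9, 102.4]
tool_rot: [0.0, 0.986, -0.168, 0.0]
contact_force: [-0.8, 0.9, 3.2]
gripper_width: 15.1
gripper_force: 15.0
{'t': 3.78, 'joint_positions': [-0.43, 0.39, 1.75, 0.0, 1.0, 1.47], 'qd': [-0.0, 0.0, -0.0, -0.0, 0.0, -0.0], 'joint_efforts': [-0.11, -50.85, -30.43, -0.06, -0.26, -0.01], 'ee_pos': [619.54, -258.9, 102.44], 'tool_rot': [0.0, 0.99, -0.17, 0.0], 'contact_force': [-0.82, 0.87, 3.21], 'moment': [0.1, 0.21, -0.05], 'gripper_force': 15.0, 'gripper_width': 15.13}
```

```bash
cat > f.py <<'E'
from plant import status; import numpy as np
s=status.observe(); c=np.array([567.5,-240.7]); d=s["ee_pos"][:2]-c; F=s["contact_force"]
a=np.arctan2(d[1],d[0]); t=np.array([-np.sin(a),np.cos(a)]); e=d/np.hypot(*d)
from scipy.spatial.transform import Rotation as R
x=R.from_quat(s["tool_rot"],scalar_first=True).as_matrix()[:,0]
print("t",s["t"],"r",np.hypot(*d).round(1),"phi",a.round(3),"toolx",np.arctan2(x[1],x[0]).round(3),"Ft",(F[:2]@t).round(2),"Fr",(F[:2]@e).round(2),"Fz",F[2].round(2),"j6",s["joint_positions"][5].round(2),"w",s["gripper_width"].round(1),"mom",s["moment"].round(2))
E
python3 f.py
python3 -m pendant '{"linear":[[-0.1,-2.8,0],[-0.3,-5.5,0],[-0.6,-8.2,0],[-1.1,-10.9,0],[-1.7,-13.6,0],[-2.5,-16.3,0],[-3.3,-18.9,0],[-4.3,-21.4,0]],"twist":[[0,0,-0.05],[0,0,-0.1],[0,0,-0.15],[0,0,-0.2],[0,0,-0.25],[0,0,-0.3],[0,0,-0.35],[0,0,-0.4]]}'
python3 f.py
```

```text
t: 4.45
ee_pos: [623.0, -237.0, 102.4]
tool_rot: [-0.0, 0.999, 0.032, 0.001]
contact_force: [0.8, 0.6, 1.5]
gripper_width: 15.4
gripper_force: 15.0Traceback (most recent call last):
  File "f.py", line 6, in <module>
    print("t",s["t"],"r",np.hypot(*d).round(1),"phi",a.round(3),"toolx",np.arctan2(x[1],x[0]).round(3),"Ft",(F[:2]@t).round(2),"Fr",(F[:2]@e).round(2),"Fz",F[2].round(2),"j6",s["joint_positions"][5].round(2),"w",s["gripper_width"].round(1),"mom",s["moment"].round(2))
                                                                                                                                                                                                                    ^^^^^^^^^^^^^^^^^^^^^^^^
AttributeError: 'float' object has no attribute 'round'
Traceback (most recent call last):
  File "f.py", line 6, in <module>
    print("t",s["t"],"r",np.hypot(*d).round(1),"phi",a.round(3),"toolx",np.arctan2(x[1],x[0]).round(3),"Ft",(F[:2]@t).round(2),"Fr",(F[:2]@e).round(2),"Fz",F[2].round(2),"j6",s["joint_positions"][5].round(2),"w",s["gripper_width"].round(1),"mom",s["moment"].round(2))
                                                                                                                                                                                                                    ^^^^^^^^^^^^^^^^^^^^^^^^
AttributeError: 'float' object has no attribute 'round'
```

```bash
sed -i 's/s\["gripper_width"\].round(1)/s["gripper_width"]/' f.py; python3 f.py
python3 -m pendant '{"linear":[[-0.1,-2.8,0],[-0.3,-5.5,0],[-0.6,-8.2,0],[-1.1,-10.9,0]],"twist":[[0,0,-0.05],[0,0,-0.1],[0,0,-0.15],[0,0,-0.2]]}' >/dev/null
python3 f.py
```

```text
t 4.45 r 55.7 phi 0.067 toolx 0.065 Ft 0.59 Fr 0.86 Fz 1.53 j6 1.1 w 15.399059698945454 mom [ 0.19 -0.05 -0.13]
t 4.7833 r 56.0 phi 0.268 toolx 0.265 Ft 2.47 Fr 2.57 Fz 2.2 j6 0.92 w 15.156424322108863 mom [ 0.29 -0.14 -0.15]
```

```bash
python3 -m pendant '{"linear":[[-0.3,-2.7,0],[-0.7,-5.5,0]],"twist":[[0,0,-0.05],[0,0,-0.1]]}' >/dev/null
python3 f.py
python3 -m pendant '{"linear":[[-0.3,-2.7,0],[-0.7,-5.5,0],[-1,-8.2,0],[-1.4,-10.9,0]],"twist":[[0,0,-0.05],[0,0,-0.1],[0,0,-0.15],[0,0,-0.2]]}' >/dev/null
python3 f.py
```

```text
t 4.95 r 56.2 phi 0.369 toolx 0.364 Ft 1.18 Fr 5.06 Fz 0.8 j6 0.82 w 15.444736776012684 mom [ 0.51 -0.43 -0.2 ]
t 5.2833 r 56.6 phi 0.57 toolx 0.564 Ft 1.71 Fr 6.75 Fz 0.22 j6 0.64 w 15.27760654233484 mom [ 0.67 -0.63 -0.1 ]
```

```bash
python3 -m pendant '{"linear":[[0.9,-2.8,0],[1.7,-5.6,0],[1.4,-8.3,0],[0.9,-11,0],[0.3,-13.8,0],[-0.5,-16.5,0]],"twist":[[0,0,-0.05],[0,0,-0.1],[0,0,-0.15],[0,0,-0.2],[0,0,-0.25],[0,0,-0.3]]}' >/dev/null
python3 f.py
python3 -m pendant '{"linear":[[0,0,0],[0,0,0]],"twist":[[0,0,0],[0,0,0]]}' >/dev/null
python3 f.py
```

```text
t 5.7833 r 57.5 phi 0.868 toolx 0.864 Ft 1.96 Fr 4.58 Fz 3.37 j6 0.35 w 15.267286128125354 mom [ 0.6   0.   -0.17]
t 5.95 r 57.6 phi 0.872 toolx 0.861 Ft 2.46 Fr 5.01 Fz 4.02 j6 0.35 w 15.240707417210603 mom [ 0.82  0.05 -0.15]
```

```bash
python3 -m pendant '{"linear":[[0.9,-2.8,0],[1.2,-5.6,0]],"twist":[[0,0,-0.05],[0,0,-0.1]]}' >/dev/null; python3 f.py
python3 -m pendant '{"linear":[[0.4,-2.8,0],[0.2,-5.6,0]],"twist":[[0,0,-0.05],[0,0,-0.1]]}' >/dev/null; python3 f.py
python3 -m pendant '{"linear":[[0.2,-2.8,0],[-0.2,-5.6,0]],"twist":[[0,0,-0.05],[0,0,-0.1]]}' >/dev/null; python3 f.py
```

```text
t 6.1167 r 57.9 phi 0.963 toolx 0.963 Ft 1.46 Fr 0.64 Fz 4.8 j6 0.26 w 15.10764924642438 mom [ 0.14  0.43 -0.22]
t 6.2833 r 58.3 phi 1.056 toolx 1.064 Ft 1.55 Fr 0.55 Fz 3.86 j6 0.16 w 15.67525571877978 mom [ 0.13  0.13 -0.19]
t 6.45 r 58.3 phi 1.138 toolx 1.163 Ft -2.6 Fr 2.34 Fz 1.1 j6 0.06 w 15.620192770422793 mom [ 0.11 -0.33 -0.17]
```

```bash
python3 -m pendant '{"linear":[[0.1,-2.8,0],[-0.2,-5.6,0]],"twist":[[0,0,-0.05],[0,0,-0.1]]}' >/dev/null; python3 f.py
python3 -m pendant '{"linear":[[0.1,-2.8,0],[-0.2,-5.6,0]],"twist":[[0,0,-0.05],[0,0,-0.1]]}' >/dev/null; python3 f.py
```

```text
t 6.6167 r 58.3 phi 1.219 toolx 1.263 Ft -5.8 Fr 0.99 Fz -1.6 j6 -0.04 w 15.199374273532234 mom [-0.09 -0.77 -0.21]
t 6.7833 r 58.4 phi 1.305 toolx 1.363 Ft -6.44 Fr 2.83 Fz -1.9 j6 -0.14 w 15.314279424998336 mom [ 0.18 -1.07 -0.07]
```

```bash
python3 -m pendant '{"linear":[[0.2,-2.8,0],[0,-5.6,0]],"twist":[[0,0,-0.05],[0,0,-0.1]]}' >/dev/null; python3 f.py
python3 -m pendant '{"linear":[[0,-2.8,0],[0,-2.8,0],[0,-2.8,0],[0,-2.8,0]],"twist":[[0,0,-0.05],[0,0,-0.05],[0,0,-0.05],[0,0,-0.05]]}' >/dev/null; python3 f.py
```

```text
t 6.95 r 58.6 phi 1.395 toolx 1.463 Ft -7.51 Fr 2.8 Fz -2.73 j6 -0.24 w 15.305672047388198 mom [ 0.26 -1.06 -0.11]
t 7.2833 r 58.7 phi 1.469 toolx 1.512 Ft -3.19 Fr 2.86 Fz 0.79 j6 -0.29 w 15.460309187503311 mom [ 0.5  -0.54  0.07]
```

```bash
python3 -m pendant '{"linear":[[0,0,0],[0,0,0],[0,0,0],[0,0,0]],"twist":[[0,0,0],[0,0,0],[0,0,0],[0,0,0]]}' 0.45
python3 -m pendant '{"linear":[[0,0,-20],[0,0,-60],[0,0,-100],[0,0,-100],[0,0,-100]],"twist":[[0,0,0],[0,0,0],[0,0,0],[0,0,0],[0,0,0]]}'
python3 - <<'E'
from h import *
from plant import status
from scipy.spatial.transform import Rotation as R
s=status.observe(); im=optics.grab_frame("wrist"); cv2.imwrite("pics/w2.png",im[:,:,::-1])
r=R.from_quat(s["tool_rot"],scalar_first=True).as_matrix(); p=optics.camera_params("wrist"); T=np.array(p["T_tool_cam"])
np.savez("w2.npz",Rc=r@T[:3,:3],o=r@T[:3,3]+s["ee_pos"],K=p["mtx"])
b=optics.grab_frame("top"); cv2.imwrite("pics/top2.png",cv2.resize(b[114:234,302:422,::-1],(480,480),interpolation=cv2.INTER_CUBIC))
E
```

```text
t: 7.62
ee_pos: [571.4, -182.5, 101.1]
tool_rot: [-0.001, 0.727, 0.686, -0.001]
contact_force: [-0.2, 0.7, -0.3]
gripper_width: 39.8
gripper_force: 0.0
t: 8.03
ee_pos: [574.0, -183.4, 205.3]
tool_rot: [0.003, 0.727, 0.686, 0.001]
contact_force: [0.3, 0.3, -0.2]
gripper_width: 48.4
gripper_force: 0.0
```

View pics/w2.png

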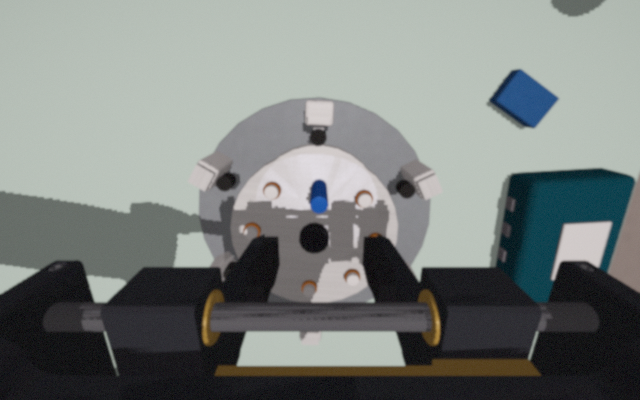

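The wrist view shows the peg at (319,195) in line between the hub at (314,237) and the nose at (318,136), off by less than 0.1 rad. The drag rose clearly there and nowhere earlier, and the arm is clear.

```bash
python3 -c "
from plant import ticket;print(ticket.finish_job())"
```

```text
the job is handed in; nothing more can be done
None
```

I turned the blue-peg carousel about 1.8 rad counter-clockwise, until the drag at the peg rose to about 7.5 N. It stands with the peg within about 0.1 rad of the rubbing nose, the arm is clear, the yellow-peg carousel was not touched, and the job is handed in (no verdict was returned).

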